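# Fill the empty cells of the bottle shaker and clamp it

### The arm

A 6-joint arm with a two-finger parallel gripper is mounted at the origin on the work surface. World frame = base frame: x ahead of the robot, y to its left, z up, the work surface at z = 0. Lengths are in m, angles in rad, forces in N, time in s.
With the tool pointing down it reaches from about 0.375 to 0.9 m from the base axis. Payload 3.1 kg.
Tool frame: the origin (TCP) lies between the finger pads; the fingertips stand 17 mm ahead of it and the grasp point (between the pads) lies 2 mm behind it; z points along the fingers, y is the line along which they close (so a half turn about z gives the same grasp; the last joint's range is limited). The gripper opens to 85 mm and grips with 20 to 120 N. Pads are 22 mm wide; open, the fingers measure 114 mm over their backs; the gripper's body (76 mm by 85 mm) begins 54 mm behind the grasp point. The pads swing forward as they close: fully open they stand 13 mm farther back than shut.
Start: joints at [-1.337, 0.527, 1.433, -0, 1.181, -0.178], TCP at [0.251, -0.572, 0.248] pointing down, gripper open.
Joint ranges: [-3.08, 3.08], [-0.75, 2.2], [0.22, 2.44], [-1.43, 4.57], [0, 2.65], [-2.85, 2.85]. Speed limits (rad/s): [2.79, 2.79, 3.14, 3.14, 3.14, 3.14].

### API

Orientations are given as a unit quaternion [x, y, z, w].
In Python, from station import sense, vision, order gives the robot as it stands.
- The arm moves only by the shell command python3 -m crank 'ROWS' [OPENING] [FORCE]. ROWS is JSON, a list of rows, each an object with "dp": the shift along the world's x, y, z in units of 30 mm (1.0 is 30 mm), a list of three; "angular": the turn, a rotation vector about the world's x, y, z in degrees, a list of three. In form: [{"dp": [dx, dy, dz], "angular": [ax, ay, az]}, ...]. A call has 1 to 20 rows; each row shifts and turns the commanded pose from where the row before left it; what a row does not reach is not made up. A row lasts 1/10 s, in which the tool goes at most 50 mm and 8.59 degrees, less where a joint would pass 70% of its speed; a pose out of reach is approached as far as the arm can. A call is refused whole if a number of a shift passes 1 or a number of a turn 8.59, either way. A call with a gripper value outside its range is refused whole. OPENING is the closure, from 0 (fully open) to 1 (shut), set as the call begins (- or left out, the last holds). The fingers move at their own pace and stop on an object; FORCE is the grip in N (left out, the last holds). Time passes only in rows, so rows that do not move let the fingers close. It gives the time, the measured TCP pose, the force, the opening and the grip force at its end, in the units of the state.
- sense(): the state, without advancing time (a new reading comes with each control period).
- vision.snapshot(name): name is "scene" or "top" or "wrist"; returns a dict with "image" (420x560x3 uint8, blue, green, red), "range_z" (420x560 float32, m along the optical axis (not along the pixel's ray), 0 where there is no reading), "mtx" (3x3 intrinsics, pixels), "pose" (4x4, takes a point from camera to world coordinates); the wrist camera has in their place "mount" (4x4, takes a point from camera to tool coordinates, whose origin is the TCP and whose axes are the flange's). Camera axes: x right, y down, z forward; pixel columns grow to the right and rows downward; lengths in m; the calibration is good to about 2 mm. The wrist camera is an equidistant fisheye: a pixel r from the principal point sees the ray r / f radians off the axis. A picture is of the moment at which its call begins: read the wrist's pose just before it.
- order.sign_off(): hands the job in; it is judged then, once.
The state is a dict: "t": time; "q": joint angles; "qd": joint speeds; "tau": joint torques, N m; "tcp_pos": TCP position; "tool_rot": TCP orientation; "force": force on the tool from outside, world axes, zero at the start; "ft_torque": the same for the moment, N m; "finger_gap": opening from 0.0 (shut) to 1.0 (fully open); "gripper_force": force on a finger pad.
Only numpy, scipy, OpenCV 4.12 (cv2) and the standard library are available. Lean on these libraries where they do the work, as an engineer would, in place of code of your own. Each camera call takes 0.05 s, during which the arm holds its last target. There are 200 camera calls.

### The job

Find the two empty cells of the blue bottle shaker and set one of the two spare white bottles with orange caps upright into each, gently, without dropping them. Then turn the shaker's black clamp knob clockwise until it clicks past its detent and rests at the green mark. Leave the bottles already in the shaker where they are, and do not disturb the amber bottle or the beaker.

Things in the scene. Friction and masses are not known exactly. Their poses are not given: they have to be found in the camera images.
- shaker: low blue bottle shaker, fixed: base 200 mm (x) by 410 mm (y -140 to +270), deck and cell floors 50 mm above the bench. White grid of 2 (x) by 3 (y) square open cells centred on the origin: pitch 82 mm, 74 mm wide inside, walls 8 mm thick and 30 mm high above the cell floor. The clamp knob stands on the deck at y +205 mm. Origin: at bench level under the grid centre
- cell_0 (a point): centre of the floor of one of the six cells, 50 mm above the bench, at x -41, y -82 mm in the shaker's frame; four cells already hold a bottle, two are empty, different ones each time
- cell_1 (a point): centre of the floor of one of the six cells, 50 mm above the bench, at x -41, y +0 mm in the shaker's frame; four cells already hold a bottle, two are empty, different ones each time
- cell_2 (a point): centre of the floor of one of the six cells, 50 mm above the bench, at x -41, y +82 mm in the shaker's frame; four cells already hold a bottle, two are empty, different ones each time
- cell_3 (a point): centre of the floor of one of the six cells, 50 mm above the bench, at x +41, y -82 mm in the shaker's frame; four cells already hold a bottle, two are empty, different ones each time
- cell_4 (a point): centre of the floor of one of the six cells, 50 mm above the bench, at x +41, y +0 mm in the shaker's frame; four cells already hold a bottle, two are empty, different ones each time
- cell_5 (a point): centre of the floor of one of the six cells, 50 mm above the bench, at x +41, y +82 mm in the shaker's frame; four cells already hold a bottle, two are empty, different ones each time
- bottle_0: white bottle, green band, orange screw cap, upright, 122 mm high: body 60 mm in diameter up to 74 mm, cone shoulder, cap 38 mm in diameter from 92 to 122 mm above the underside (grasp it there from above); 150 to 310 g. Origin: centre of the underside, z up the bottle. One of the four that already stand in cells of the shaker; it stays where it is
- bottle_1: white bottle, green band, orange screw cap, upright, 122 mm high: body 60 mm in diameter up to 74 mm, cone shoulder, cap 38 mm in diameter from 92 to 122 mm above the underside (grasp it there from above); 150 to 310 g. Origin: centre of the underside, z up the bottle. One of the four that already stand in cells of the shaker; it stays where it is
- bottle_2: white bottle, green band, orange screw cap, upright, 122 mm high: body 60 mm in diameter up to 74 mm, cone shoulder, cap 38 mm in diameter from 92 to 122 mm above the underside (grasp it there from above); 150 to 310 g. Origin: centre of the underside, z up the bottle. One of the four that already stand in cells of the shaker; it stays where it is
- bottle_3: white bottle, green band, orange screw cap, upright, 122 mm high: body 60 mm in diameter up to 74 mm, cone shoulder, cap 38 mm in diameter from 92 to 122 mm above the underside (grasp it there from above); 150 to 310 g. Origin: centre of the underside, z up the bottle. One of the four that already stand in cells of the shaker; it stays where it is
- spare_0: white bottle, green band, orange screw cap, upright, 122 mm high: body 60 mm in diameter up to 74 mm, cone shoulder, cap 38 mm in diameter from 92 to 122 mm above the underside (grasp it there from above); 150 to 310 g. Origin: centre of the underside, z up the bottle. One of the two spares standing loose on the bench to the right of the shaker
- spare_1: white bottle, green band, orange screw cap, upright, 122 mm high: body 60 mm in diameter up to 74 mm, cone shoulder, cap 38 mm in diameter from 92 to 122 mm above the underside (grasp it there from above); 150 to 310 g. Origin: centre of the underside, z up the bottle. One of the two spares standing loose on the bench to the right of the shaker
- amber: amber glass bottle with a blue cap and a pale band, same shape and size as the others, standing on the bench among the spares; it does not belong in the shaker. Origin: centre of the underside
- clamp_knob (a joint): clamp knob of the shaker, angle in rad, turning clockwise seen from above as it grows: 0 open, its white index pointing at the red mark; 1.2 clamped, index at the green mark. A sprung detent resists, up to 0.2 N m and back to 0 if let go before 0.6 rad; beyond 0.6 it snaps on by itself to its stop at 1.2
- knob_grip (a point): on the knob's vertical axis, 102 mm above the bench, at the height to grip. The knob is a black bar 64 mm long, 16 mm thick and 36 mm high (78 to 114 mm above the bench) on a steel stem; the point's x axis runs along the bar and turns with it, parallel to the shaker's x axis when the knob is at 0
- beaker: empty glass beaker, 70 mm in diameter, 90 mm high, standing on the bench between the robot and the shaker; bystander. Origin: centre of the underside

How it is judged:
On the way, in this order (a step that is already met when the one before it is completed fails the run):
1. both spares stand released in the empty cells (((horizontal distance between spare_0 and cell_0 below 0.014 m and z of spare_0 in the frame of cell_0 between -0.006 and 0.006 m) or (horizontal distance between spare_0 and cell_1 below 0.014 m and z of spare_0 in the frame of cell_1 between -0.006 and 0.006 m) or (horizontal distance between spare_0 and cell_2 below 0.014 m and z of spare_0 in the frame of cell_2 between -0.006 and 0.006 m) or (horizontal distance between spare_0 and cell_3 below 0.014 m and z of spare_0 in the frame of cell_3 between -0.006 and 0.006 m) or (horizontal distance between spare_0 and cell_4 below 0.014 m and z of spare_0 in the frame of cell_4 between -0.006 and 0.006 m) or (horizontal distance between spare_0 and cell_5 below 0.014 m and z of spare_0 in the frame of cell_5 between -0.006 and 0.006 m)) and angle between each of spare_0, spare_1's own z axis and vertical below 0.1 rad and ((horizontal distance between spare_1 and cell_0 below 0.014 m and z of spare_1 in the frame of cell_0 between -0.006 and 0.006 m) or (horizontal distance between spare_1 and cell_1 below 0.014 m and z of spare_1 in the frame of cell_1 between -0.006 and 0.006 m) or (horizontal distance between spare_1 and cell_2 below 0.014 m and z of spare_1 in the frame of cell_2 between -0.006 and 0.006 m) or (horizontal distance between spare_1 and cell_3 below 0.014 m and z of spare_1 in the frame of cell_3 between -0.006 and 0.006 m) or (horizontal distance between spare_1 and cell_4 below 0.014 m and z of spare_1 in the frame of cell_4 between -0.006 and 0.006 m) or (horizontal distance between spare_1 and cell_5 below 0.014 m and z of spare_1 in the frame of cell_5 between -0.006 and 0.006 m)) and contact force between each of spare_0, spare_1 and the fingers below 0.1 N and linear speed of each of spare_0, spare_1 below 0.03 m/s), for 0.2 s.
2. the clamp knob has clicked past its detent, to the green mark (value of joint clamp_knob above 1.08 rad), for 0.2 s.
At the end, for the whole second after the job is handed in: the spares stand in the two cells that were empty, on the floor (within 14 mm of the centre, 6 mm of the floor, 0.1 rad of upright), released and at rest; the four other bottles stand upright, moved under 20 mm; the knob rests clicked over at the green mark (above 1.08 rad) (all of step 1 and distance of each of bottle_0, bottle_1, bottle_2, bottle_3 from where it was at the start of the episode below 0.02 m and angle between each of bottle_0, bottle_1, bottle_2, bottle_3's own z axis and vertical below 0.1 rad and value of joint clamp_knob above 1.08 rad and velocity of joint clamp_knob below 0.1 rad/s); the robot touches nothing.
It fails at once if a bottle that was already in a cell is taken out, swapped or tipped (distance of any of bottle_0, bottle_1, bottle_2, bottle_3 from where it was at the start of the episode above 0.03 m or angle between any of bottle_0, bottle_1, bottle_2, bottle_3's own z axis and vertical above 0.35 rad).
It fails at once if a spare bottle is dropped from more than about 25 mm instead of being set down ((linear speed of spare_0 above 0.7 m/s and contact force between spare_0 and the fingers below 0.05 N) or (linear speed of spare_1 above 0.7 m/s and contact force between spare_1 and the fingers below 0.05 N)).
It fails at once if the amber bottle or the beaker is moved more than 30 mm (distance of any of amber, beaker from where it was at the start of the episode above 0.03 m).
It also fails if it takes over 61 s, if anything falls off the work surface, if the arm or the gripper's body presses on something with over 40 N, if the wrist force passes 120 N, or if a joint passes its speed limit or range.

## Working session

There is one attempt and no reset: what is moved stays moved. The work goes in short steps, Python scripts to look and compute and a shell command to move; the robot and the scene stay as the last step left them, time stands still between calls to the robot, and variables do not carry over. Pictures are saved under pics/ and viewed, at most 10 in all, crops included, and the job is handed in when it is done.

```bash
mkdir -p pics; ls; python3 - <<'E'
from station import sense, vision
import cv2, numpy as np
s=sense(); print(s)
for n in("top","scene"):
    d=vision.snapshot(n); cv2.imwrite(f"pics/{n}0.png",d["image"]); np.savez(f"{n}0.npz",**d); print(n,d["mtx"],d["pose"])
E
```

```text
pics
{'t': 0.0, 'q': array([-1.33651741e+00,  5.28472256e-01,  1.43390715e+00,  1.47407821e-06,
        1.18137302e+00, -1.78512283e-01]), 'qd': array([ 0.00093853, -0.00079402,  0.00057358, -0.00105739,  0.00215922,
       -0.00024514]), 'tau': array([-1.55238959e-03, -4.42355597e+01, -1.78021109e+01, -3.02099070e-04,
        8.68811767e-03, -3.37561424e-06]), 'tcp_pos': array([ 0.25059086, -0.57182686,  0.24732828]), 'tool_rot': array([ 9.78775420e-01,  2.04932943e-01, -2.94255888e-05, -1.07948437e-03]), 'force': array([-0.54011672,  0.69923507,  0.76792111]), 'ft_torque': array([0.00055207, 0.01886601, 0.01845989]), 'gripper_force': 0.0, 'finger_gap': 0.9964324838620179}
top [[388.25748555   0.         276.78581077]
 [  0.         388.25748555 211.14752286]
 [  0.           0.           1.        ]] [[-0.01775884 -0.9885986   0.149524    0.39796034]
 [-0.9998371   0.01707697 -0.00584302 -0.02713282]
 [ 0.00322298 -0.14960341 -0.98874083  0.81460426]
 [ 0.          0.          0.          1.        ]]
scene [[466.19459456   0.         281.80092454]
 [  0.         466.19459456 208.92746508]
 [  0.           0.           1.        ]] [[-0.06609999  0.74821502 -0.66015534  1.15110579]
 [ 0.9977613   0.04282771 -0.05136318  0.04376338]
 [-0.01015776 -0.66207256 -0.7493709   0.82940164]
 [ 0.          0.          0.          1.        ]]
```

View pics/top0.png

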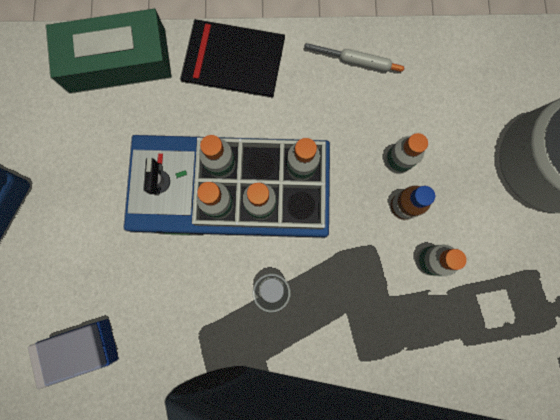

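View pics/scene0.png

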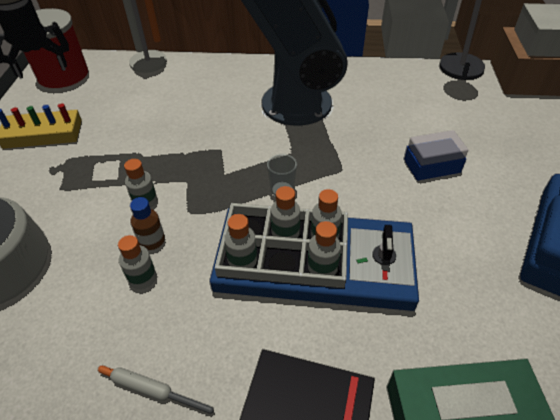

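The top view shows orange caps at (417,143) and (456,260) for the spares. The amber bottle is at (424,196) and the beaker at (272,290). The empty cells are near (264,160) = cell_4 and (302,205) = cell_0. The knob is at (152,175).

```bash
cat > m.py <<'E'
import cv2, numpy as np
def cloud(d):
    z=d["range_z"]; v,u=np.indices(z.shape); K=d["mtx"]
    P=np.stack([(u-K[0,2])/K[0,0]*z,(v-K[1,2])/K[1,1]*z,z],-1)
    P=P@d["pose"][:3,:3].T+d["pose"][:3,3]; P[z<=0]=np.nan; return P
def caps(d):
    P=cloud(d); h=cv2.cvtColor(d["image"],cv2.COLOR_BGR2HSV)
    for nm,lo,hi in(("or",(4,130,90),(18,255,255)),("bl",(108,150,70),(125,255,255))):
        m=cv2.inRange(h,lo,hi); n,l,st,c=cv2.connectedComponentsWithStats(m)
        for i in range(1,n):
            if not 60<st[i,4]<1500: continue
            p=P[l==i]; p=p[np.isfinite(p[:,2])]
            if not len(p): continue
            zt=np.percentile(p[:,2],90); q=p[p[:,2]>zt-.006]
            a,b=np.percentile(q,1,0),np.percentile(q,99,0)
            print(nm,c[i].round(),"ztop %.3f"%zt,"mean",q.mean(0)[:2].round(4),"mid",((a+b)/2)[:2].round(4),"size",(b-a)[:2].round(3))
if __name__=="__main__":
    for n in("top","scene"):
        d=np.load(n+"0.npz"); print(n); caps(d); P=cloud(d)
        im=d["image"].astype(int); reg=(P[...,0]>.3)&(P[...,0]<.75)&(P[...,1]>-.2)&(P[...,1]<.4)
        for nm,m in (("deck",reg&(abs(P[...,2]-.05)<.006)&(im[...,0]>im[...,2]*1.5)),("rim",reg&(abs(P[...,2]-.08)<.006)&(im.min(-1)>110)),("knob",reg&(abs(P[...,2]-.111)<.007)&(im.max(-1)<80)&(P[...,1]>.13))):
            q=(P[m][:,:2]*1000).astype(np.float32); print(nm,len(q),cv2.minAreaRect(q) if len(q)>3 else "", np.median(P[m][:,2]))
        if n=="top":
            q=P[(abs(P[...,2]-.088)<.008)&(abs(P[...,0]-.35)<.08)&(abs(P[...,1]+.02)<.1)]; print("beaker",len(q),q.min(0) if len(q) else "",q.max(0) if len(q) else "")
E
python3 m.py
```

```text
top
or [397.  67.] ztop 0.022 mean [ 0.8334 -0.3014] mid [ 0.8339 -0.3017] size [0.015 0.027]
or [418. 143.] ztop 0.123 mean [ 0.6269 -0.2948] mid [ 0.6268 -0.2949] size [0.034 0.035]
or [211. 145.] ztop 0.173 mean [0.6118 0.0805] mid [0.6119 0.0802] size [0.035 0.034]
or [305. 148.] ztop 0.173 mean [ 0.6036 -0.0819] mid [ 0.6041 -0.0815] size [0.035 0.034]
or [208. 192.] ztop 0.173 mean [0.5293 0.0844] mid [0.5295 0.0844] size [0.035 0.034]
or [258. 193.] ztop 0.174 mean [0.5263 0.0012] mid [0.5266 0.001 ] size [0.034 0.035]
or [455. 259.] ztop 0.124 mean [ 0.4113 -0.3463] mid [ 0.4115 -0.3464] size [0.035 0.034]
bl [424. 195.] ztop 0.124 mean [ 0.527  -0.2999] mid [ 0.5267 -0.3003] size [0.032 0.033]
deck 3570 ((479.0153503417969, 96.60812377929688), (458.79534912109375, 381.62384033203125), 87.08747100830078) 0.04982063257006053
rim 2312 ((474.09429931640625, 94.23281860351562), (430.048583984375, 367.90667724609375), 87.26262664794922) 0.07996149200670732
knob 234 ((575.7822265625, 205.0484619140625), (15.269938468933105, 61.204429626464844), 87.9654769897461) 0.11358051884477133
[... 664 characters left out ...]
14] mid [ 0.8384 -0.3014] size [0.014 0.025]
bl [139. 204.] ztop 0.124 mean [ 0.5296 -0.299 ] mid [ 0.5291 -0.2994] size [0.036 0.032]
bl [371. 290.] ztop 0.052 mean [0.6618 0.1756] mid [0.6615 0.1746] size [0.031 0.053]
bl [403. 291.] ztop 0.052 mean [0.661  0.2378] mid [0.6619 0.2362] size [0.027 0.045]
deck 3113 ((482.5130310058594, 106.18289184570312), (474.81024169921875, 385.77874755859375), 87.30377197265625) 0.04962130122748076
rim 1502 ((552.6188354492188, -13.390716552734375), (344.3179016113281, 295.7634582519531), 43.62705612182617) 0.07983241455880136
knob 186 ((579.7344360351562, 205.6715850830078), (16.281658172607422, 65.29151916503906), 87.34473419189453) 0.11320668223385982
```

```bash
python3 - <<'E'
import numpy as np,cv2
from m import *
for n in("top","scene"):
    d=np.load(n+"0.npz");P=cloud(d);im=d["image"].astype(int)
    box=(abs(P[...,0]-.568)<.12)&(abs(P[...,1]-.06)<.24)
    for nm,m in (("rim",box&(abs(P[...,2]-.08)<.005)&(im.min(-1)>90)&(P[...,1]<.15)),("deck",box&(abs(P[...,2]-.05)<.005)&(im[...,0]>im[...,2]*1.5))):
        m=cv2.morphologyEx(m.astype(np.uint8),cv2.MORPH_OPEN,np.ones((2,2)))
        k,l,st,_=cv2.connectedComponentsWithStats(m); i=1+st[1:,4].argmax()
        print(n,nm,cv2.minAreaRect((P[l==i][:,:2]*1000).astype(np.float32)))
        if nm=="rim":
            q=P[l==i]; print(np.percentile(q,[.5,99.5],0).round(4))
# rigid fit: 4 bottle caps + knob, mean of two views
A=np.array([[41,82],[41,-82],[-41,82],[-41,0],[0,205]])/1000
B=np.array([[.6138,.0808],[.6054,-.0812],[.5314,.0849],[.5283,.0015],[.5778,.2054]])
a,b=A-A.mean(0),B-B.mean(0); th=np.arctan2((a[:,0]*b[:,1]-a[:,1]*b[:,0]).sum(),(a*b).sum())
R=np.array([[np.cos(th),-np.sin(th)],[np.sin(th),np.cos(th)]]); t=B.mean(0)-R@A.mean(0)
print("fit",np.degrees(th),t,(A@R.T+t-B).round(4)); print("c4",R@[.041,0]+t,"c0",R@[-.041,-.082]+t)
E
```

```text
top rim ((569.869873046875, -2.6026458740234375), (256.98016357421875, 177.8316650390625), 87.4522705078125)
[[nan nan nan]
 [nan nan nan]]
top deck ((491.2401428222656, 31.658920288085938), (175.92384338378906, 444.4017639160156), 22.282032012939453)
scene rim ((600.8961181640625, 62.460784912109375), (168.85552978515625, 349.594482421875), 39.64963912963867)
[[nan nan nan]
 [nan nan nan]]
scene deck ((643.3682861328125, 118.27754211425781), (194.76698303222656, 474.137939453125), 25.97317886352539)
fit -2.5210540445389924 [0.56881518 0.00093556] [[-0.0004  0.0003]
 [ 0.0008 -0.0016]
 [ 0.0001 -0.0002]
 [-0.0004  0.0012]
 [ 0.      0.0003]]
c4 [ 0.60977549 -0.00086789] c0 [ 0.52424797 -0.07918163]
```

The shaker is at yaw −2.5°, centred at (0.569, 0.000). The empty cells are c4 (0.610,−0.001) and c0 (0.524,−0.080), and the spares are at (0.413,−0.346) and (0.629,−0.294). Cap heights, cap sizes and cell pitch agree with the sizes given. I'm moving over the near spare now.

```bash
python3 -m crank '[{"dp":[0.68,0.94,0],"angular":[0,0,0]},{"dp":[0.68,0.94,0],"angular":[0,0,0]},{"dp":[0.68,0.94,0],"angular":[0,0,0]},{"dp":[0.68,0.94,0],"angular":[0,0,0]},{"dp":[0.68,0.94,0],"angular":[0,0,0]},{"dp":[0.68,0.94,0],"angular":[0,0,0]},{"dp":[0.68,0.94,0],"angular":[0,0,0]},{"dp":[0.68,0.94,0],"angular":[0,0,0]},{"dp":[0,0,-0.8],"angular":[0,0,0]},{"dp":[0,0,0],"angular":[0,0,0]},{"dp":[0,0,0],"angular":[0,0,0]}]' 0 40
python3 - <<'E'
from station import sense,vision
import cv2,numpy as np
s=sense();print(s["q"].round(3)); d=vision.snapshot("wrist"); cv2.imwrite("pics/w1.png",d["image"]); print(d["mtx"],d["mount"])
E
```

```text
t: 1.2
tcp_pos: [0.4137, -0.3468, 0.2239]
tool_rot: [0.979, 0.205, -0.0, -0.001]
force: [-0.2, -0.5, 0.9]
finger_gap: 0.999
gripper_force: 0.0
[-0.905  0.446  1.672 -0.     1.026  0.253]
[[325.1922621    0.         275.30171266]
 [  0.         325.1922621  212.94385368]
 [  0.           0.           1.        ]] [[ 4.71149038e-04 -9.45164003e-01 -3.26595753e-01  8.41422086e-02]
 [ 9.99999832e-01  3.34733594e-04  4.73891083e-04  4.23970013e-04]
 [-3.38582223e-04 -3.26595922e-01  9.45164001e-01 -1.24723982e-01]
 [ 0.00000000e+00  0.00000000e+00  0.00000000e+00  1.00000000e+00]]
```

View pics/w1.png

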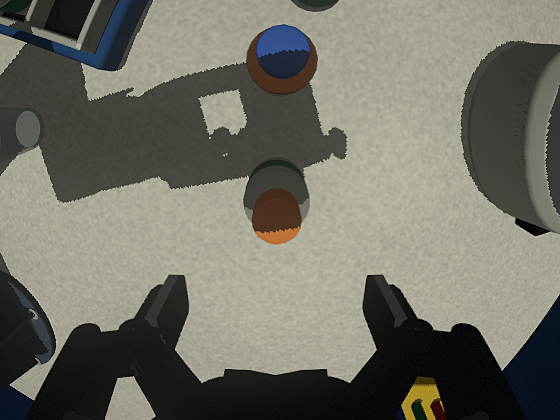

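The wrist view shows the orange cap centred between the fingers at (276,217), with the amber cap well ahead at (283,50). Descending to grasp.

```bash
python3 -m crank '[{"dp":[0.04,0.03,-0.8],"angular":[0,0,0]},{"dp":[0,0,-0.8],"angular":[0,0,0]},{"dp":[0,0,-0.8],"angular":[0,0,0]},{"dp":[0,0,-0.7],"angular":[0,0,0]},{"dp":[0,0,-0.5],"angular":[0,0,0]},{"dp":[0,0,-0.3],"angular":[0,0,0]},{"dp":[0,0,0],"angular":[0,0,0]}]'
python3 -m crank '[{"dp":[0,0,0],"angular":[0,0,0]},{"dp":[0,0,0],"angular":[0,0,0]},{"dp":[0,0,0],"angular":[0,0,0]},{"dp":[0,0,0],"angular":[0,0,0]},{"dp":[0,0,0],"angular":[0,0,0]},{"dp":[0,0,0],"angular":[0,0,0]},{"dp":[0,0,0],"angular":[0,0,0]}]' 1 45
```

```text
t: 1.95
tcp_pos: [0.4147, -0.3465, 0.1068]
tool_rot: [0.979, 0.204, -0.0, -0.001]
force: [0.2, -0.3, 0.6]
finger_gap: 1.003
gripper_force: 0.0
t: 2.65
tcp_pos: [0.4156, -0.3466, 0.1083]
tool_rot: [0.979, 0.205, 0.0, 0.001]
force: [0.2, 0.2, 5.7]
finger_gap: 0.433
gripper_force: 45.1
```

```bash
python3 -m crank '[{"dp":[0,0,0.3],"angular":[0,0,0]},{"dp":[0,0,0.9],"angular":[0,0,0]},{"dp":[0,0,0.9],"angular":[0,0,0]},{"dp":[0,0,0.9],"angular":[0,0,0]},{"dp":[0,0,0.9],"angular":[0,0,0]},{"dp":[0.2,0.5,0.6],"angular":[0,0,0]},{"dp":[0.36,0.88,0],"angular":[0,0,0]},{"dp":[0.36,0.88,0],"angular":[0,0,0]},{"dp":[0.36,0.88,0],"angular":[0,0,0]},{"dp":[0.36,0.88,0],"angular":[0,0,0]},{"dp":[0.36,0.88,0],"angular":[0,0,0]},{"dp":[0.36,0.88,0],"angular":[0,0,0]},{"dp":[0.36,0.88,0],"angular":[0,0,0]},{"dp":[0.36,0.88,0],"angular":[0,0,0]},{"dp":[0.36,0.88,0],"angular":[0,0,0]},{"dp":[0.18,0.46,0],"angular":[0,0,0]},{"dp":[0,0,0],"angular":[0,0,0]},{"dp":[0,0,0],"angular":[0,0,0]}]'
python3 - <<'E'
from station import sense,vision
import cv2,numpy as np
s=sense();print(s["q"].round(3),s["finger_gap"]); d=vision.snapshot("wrist"); e=vision.snapshot("scene")
cv2.imwrite("pics/c1.png",np.hstack([cv2.resize(d["image"],(400,300)),cv2.resize(e["image"][100:340,120:440],(400,300))]))
E
```

```text
t: 4.45
tcp_pos: [0.5233, -0.0799, 0.2421]
tool_rot: [0.979, 0.205, -0.001, 0.0]
force: [-0.0, -0.6, -2.0]
finger_gap: 0.43
gripper_force: 45.9
[-3.620e-01  4.080e-01  1.678e+00 -1.000e-03  1.057e+00  7.950e-01] 0.4297365820427618
```

View pics/c1.png

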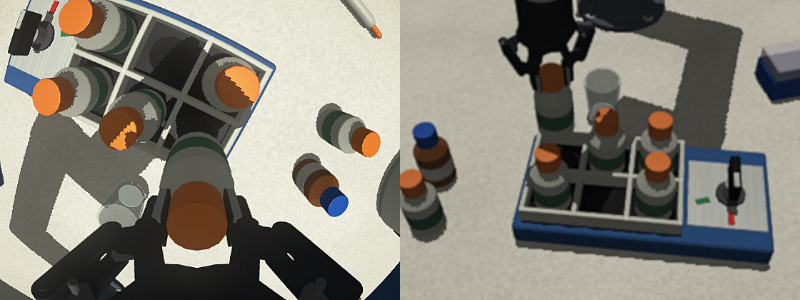

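The held bottle (wrist crop, near (195,180)) hangs upright over the near-right empty cell, clear of its neighbours. Lowering it.

```bash
python3 -m crank '[{"dp":[0.02,0,-0.5],"angular":[0,0,0]},{"dp":[0,0,-0.5],"angular":[0,0,0]},{"dp":[0,0,-0.5],"angular":[0,0,0]},{"dp":[0,0,-0.5],"angular":[0,0,0]},{"dp":[0,0,-0.3],"angular":[0,0,0]},{"dp":[0,0,-0.2],"angular":[0,0,0]},{"dp":[0,0,-0.15],"angular":[0,0,0]},{"dp":[0,0,-0.1],"angular":[0,0,0]},{"dp":[0,0,0],"angular":[0,0,0]},{"dp":[0,0,0],"angular":[0,0,0]}]'
```

```text
t: 5.55
tcp_pos: [0.5246, -0.0796, 0.1602]
tool_rot: [0.979, 0.205, 0.0, 0.0]
force: [-0.7, 0.2, -2.4]
finger_gap: 0.434
gripper_force: 45.9
```

```bash
python3 -m crank '[{"dp":[0,0,-0.05],"angular":[0,0,0]},{"dp":[0,0,-0.04],"angular":[0,0,0]},{"dp":[0,0,0],"angular":[0,0,0]},{"dp":[0,0,0],"angular":[0,0,0]}]'
```

```text
t: 5.95
tcp_pos: [0.5248, -0.0797, 0.1583]
tool_rot: [0.979, 0.205, 0.001, 0.0]
force: [-1.4, 0.6, 6.1]
finger_gap: 0.429
gripper_force: 46.8
```

Contact felt. Releasing, then on to the other spare.

```bash
python3 -m crank '[{"dp":[0,0,0],"angular":[0,0,0]},{"dp":[0,0,0],"angular":[0,0,0]},{"dp":[0,0,0],"angular":[0,0,0]},{"dp":[0,0,0],"angular":[0,0,0]},{"dp":[0,0,0.4],"angular":[0,0,0]},{"dp":[0,0,0.8],"angular":[0,0,0]},{"dp":[0,0,0.9],"angular":[0,0,0]},{"dp":[0,0,0.7],"angular":[0,0,0]},{"dp":[0.44,-0.89,0],"angular":[0,0,0]},{"dp":[0.44,-0.89,0],"angular":[0,0,0]},{"dp":[0.44,-0.89,0],"angular":[0,0,0]},{"dp":[0.44,-0.89,0],"angular":[0,0,0]},{"dp":[0.44,-0.89,0],"angular":[0,0,0]},{"dp":[0.44,-0.89,0],"angular":[0,0,0]},{"dp":[0.44,-0.89,0],"angular":[0,0,0]},{"dp":[0.44,-0.89,0],"angular":[0,0,0]},{"dp":[0,0,0],"angular":[0,0,0]},{"dp":[0,0,0],"angular":[0,0,0]}]' 0.3
python3 - <<'E'
from station import sense,vision
import cv2,numpy as np
from m import caps
s=sense();print(s["q"].round(3)); d=vision.snapshot("wrist"); e=vision.snapshot("scene"); caps(e)
cv2.imwrite("pics/c2.png",np.hstack([cv2.resize(d["image"],(400,300)),cv2.resize(e["image"][100:340,120:440],(400,300))]))
E
```

```text
t: 7.75
tcp_pos: [0.6297, -0.2934, 0.2413]
tool_rot: [0.979, 0.204, -0.0, -0.0]
force: [-0.6, 0.0, 0.1]
finger_gap: 0.698
gripper_force: 0.0
[-0.597  0.632  1.247  0.     1.263  0.562]
or [245. 191.] ztop 0.173 mean [ 0.5278 -0.0754] mid [ 0.5255 -0.0771] size [0.031 0.028]
or [328. 196.] ztop 0.174 mean [0.533  0.0854] mid [0.5326 0.0854] size [0.036 0.035]
or [237. 222.] ztop 0.173 mean [ 0.6073 -0.0814] mid [ 0.6069 -0.0816] size [0.034 0.035]
or [326. 229.] ztop 0.173 mean [0.6161 0.0812] mid [0.6151 0.0809] size [0.033 0.034]
or [105. 370.] ztop 0.022 mean [ 0.8382 -0.3014] mid [ 0.8382 -0.3016] size [0.013 0.026]
bl [139. 204.] ztop 0.123 mean [ 0.5314 -0.2982] mid [ 0.5301 -0.2985] size [0.032 0.031]
```

View pics/c2.png

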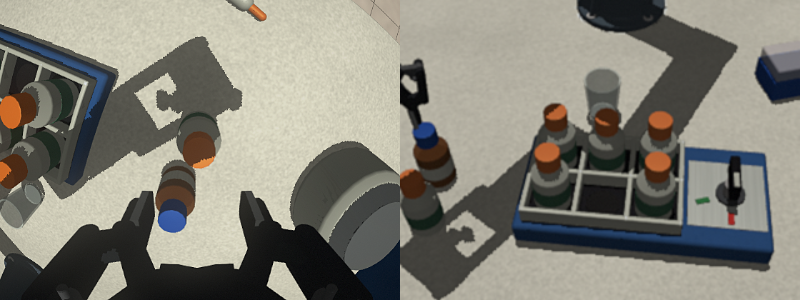

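Wrist crop: spare cap under the tool at (200,150), amber off to the side at (172,218). Scene crop: the first spare stands in its cell at (0.526,−0.077), cap top 0.173. Descending on the second spare.

```bash
python3 -m crank '[{"dp":[0,-0.04,-0.8],"angular":[0,0,0]},{"dp":[0,0,-0.8],"angular":[0,0,0]},{"dp":[0,0,-0.8],"angular":[0,0,0]},{"dp":[0,0,-0.8],"angular":[0,0,0]},{"dp":[0,0,-0.6],"angular":[0,0,0]},{"dp":[0,0,-0.4],"angular":[0,0,0]},{"dp":[0,0,-0.28],"angular":[0,0,0]},{"dp":[0,0,0],"angular":[0,0,0]}]' 0
python3 -m crank '[{"dp":[0,0,0],"angular":[0,0,0]},{"dp":[0,0,0],"angular":[0,0,0]},{"dp":[0,0,0],"angular":[0,0,0]},{"dp":[0,0,0],"angular":[0,0,0]},{"dp":[0,0,0],"angular":[0,0,0]},{"dp":[0,0,0],"angular":[0,0,0]},{"dp":[0,0,0],"angular":[0,0,0]}]' 1 45
```

```text
t: 8.65
tcp_pos: [0.6294, -0.2935, 0.106]
tool_rot: [0.979, 0.205, -0.001, -0.001]
force: [0.6, -1.1, 0.6]
finger_gap: 1.002
gripper_force: 0.0
t: 9.35
tcp_pos: [0.6306, -0.2949, 0.1078]
tool_rot: [0.979, 0.205, 0.001, 0.001]
force: [-0.1, -0.2, 5.2]
finger_gap: 0.432
gripper_force: 45.4
```

```bash
python3 -m crank '[{"dp":[0,0,0.3],"angular":[0,0,0]},{"dp":[0,0,0.9],"angular":[0,0,0]},{"dp":[0,0,0.9],"angular":[0,0,0]},{"dp":[0,0,0.9],"angular":[0,0,0]},{"dp":[0,0,0.9],"angular":[0,0,0]},{"dp":[0,0,0.9],"angular":[0,0,0]},{"dp":[0,0,0.9],"angular":[0,0,0]},{"dp":[0,0,0.9],"angular":[0,0,0]},{"dp":[0,0,0.5],"angular":[0,0,0]}]'
python3 -m crank '[{"dp":[-0.02,0.5,0],"angular":[0,0,0]},{"dp":[-0.06,0.88,0],"angular":[0,0,0]},{"dp":[-0.06,0.88,0],"angular":[0,0,0]},{"dp":[-0.06,0.88,0],"angular":[0,0,0]},{"dp":[-0.06,0.88,0],"angular":[0,0,0]},{"dp":[-0.06,0.88,0],"angular":[0,0,0]},{"dp":[-0.06,0.88,0],"angular":[0,0,0]},{"dp":[-0.06,0.88,0],"angular":[0,0,0]},{"dp":[-0.06,0.88,0],"angular":[0,0,0]},{"dp":[-0.06,0.88,0],"angular":[0,0,0]},{"dp":[-0.06,0.88,0],"angular":[0,0,0]},{"dp":[-0.06,0.5,0],"angular":[0,0,0]},{"dp":[0,0,0],"angular":[0,0,0]},{"dp":[0,0,0],"angular":[0,0,0]}]'
python3 - <<'E'
from station import sense,vision
import cv2,numpy as np
s=sense();print(s["q"].round(3)); d=vision.snapshot("wrist"); e=vision.snapshot("scene")
cv2.imwrite("pics/c3.png",np.hstack([cv2.resize(d["image"],(400,300)),cv2.resize(e["image"][100:340,120:440],(400,300))]))
E
```

```text
t: 10.25
tcp_pos: [0.6301, -0.2943, 0.3218]
tool_rot: [0.979, 0.205, 0.001, 0.001]
force: [-0.4, -0.5, -1.7]
finger_gap: 0.427
gripper_force: 45.4
t: 11.65
tcp_pos: [0.6092, -0.0005, 0.3191]
tool_rot: [0.979, 0.205, -0.001, 0.0]
force: [0.4, -0.7, -1.9]
finger_gap: 0.432
gripper_force: 45.5
[-1.840e-01  4.360e-01  1.387e+00 -1.000e-03  1.319e+00  9.740e-01]
```

View pics/c3.png

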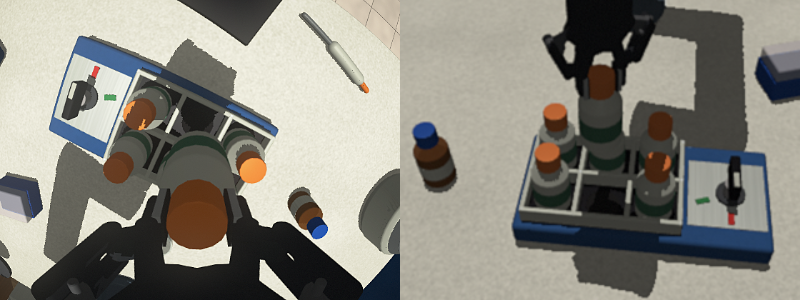

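The second spare is held upright over the middle far cell (cell_4) with its neighbours clear. Lowering.

```bash
python3 -m crank '[{"dp":[0.02,0,-0.6],"angular":[0,0,0]},{"dp":[0,0,-0.8],"angular":[0,0,0]},{"dp":[0,0,-0.8],"angular":[0,0,0]},{"dp":[0,0,-0.8],"angular":[0,0,0]},{"dp":[0,0,-0.7],"angular":[0,0,0]},{"dp":[0,0,-0.5],"angular":[0,0,0]},{"dp":[0,0,-0.4],"angular":[0,0,0]},{"dp":[0,0,-0.3],"angular":[0,0,0]},{"dp":[0,0,-0.2],"angular":[0,0,0]},{"dp":[0,0,-0.15],"angular":[0,0,0]},{"dp":[0,0,0],"angular":[0,0,0]},{"dp":[0,0,0],"angular":[0,0,0]}]'
```

```text
t: 12.95
tcp_pos: [0.6105, -0.0004, 0.1627]
tool_rot: [0.979, 0.205, 0.0, 0.0]
force: [-0.8, 0.9, -2.6]
finger_gap: 0.433
gripper_force: 45.5
```

```bash
python3 -m crank '[{"dp":[0,0,-0.08],"angular":[0,0,0]},{"dp":[0,0,-0.05],"angular":[0,0,0]},{"dp":[0,0,-0.04],"angular":[0,0,0]},{"dp":[0,0,0],"angular":[0,0,0]},{"dp":[0,0,0],"angular":[0,0,0]}]'
```

```text
t: 13.45
tcp_pos: [0.6104, -0.0004, 0.1578]
tool_rot: [0.979, 0.205, 0.0, 0.0]
force: [0.3, 0.3, 4.6]
finger_gap: 0.427
gripper_force: 45.9
```

```bash
python3 -m crank '[{"dp":[0,0,0],"angular":[0,0,0]},{"dp":[0,0,0],"angular":[0,0,0]},{"dp":[0,0,0],"angular":[0,0,0]},{"dp":[0,0,0],"angular":[0,0,0]},{"dp":[0,0,0.4],"angular":[0,0,0]},{"dp":[0,0,0.8],"angular":[0,0,0]},{"dp":[0,0,0.9],"angular":[0,0,0]},{"dp":[0,0,0.9],"angular":[0,0,0]},{"dp":[0,0,0.4],"angular":[0,0,0]}]' 0.3
python3 -m crank '[{"dp":[-0.06,0.4,0],"angular":[0,0,8.55]},{"dp":[-0.06,0.4,0],"angular":[0,0,8.55]},{"dp":[-0.06,0.4,0],"angular":[0,0,8.55]},{"dp":[-0.06,0.4,0],"angular":[0,0,8.55]},{"dp":[-0.06,0.4,0],"angular":[0,0,8.55]},{"dp":[-0.06,0.4,0],"angular":[0,0,8.55]},{"dp":[-0.06,0.4,0],"angular":[0,0,8.55]},{"dp":[-0.06,0.4,0],"angular":[0,0,8.55]},{"dp":[-0.06,0.4,0],"angular":[0,0,8.55]},{"dp":[-0.06,0.4,0],"angular":[0,0,8.55]},{"dp":[-0.06,0.4,0],"angular":[0,0,8.55]},{"dp":[-0.06,0.4,0],"angular":[0,0,8.55]},{"dp":[-0.06,0.4,0],"angular":[0,0,8.55]},{"dp":[-0.06,0.4,0],"angular":[0,0,8.55]},{"dp":[-0.06,0.4,0],"angular":[0,0,8.55]},{"dp":[-0.06,0.4,0],"angular":[0,0,8.55]},{"dp":[-0.06,0.4,0],"angular":[0,0,8.55]},{"dp":[-0.06,0.06,0],"angular":[0,0,8.55]},{"dp":[0,0,0],"angular":[0,0,0]},{"dp":[0,0,0],"angular":[0,0,0]}]'
python3 - <<'E'
from station import sense,vision
import cv2,numpy as np
from m import caps
from scipy.spatial.transform import Rotation as R
s=sense();print(s["q"].round(3),R.from_quat(s["tool_rot"]).as_matrix().round(3)); d=vision.snapshot("wrist"); e=vision.snapshot("scene"); caps(e)
cv2.imwrite("pics/c4.png",np.hstack([cv2.resize(d["image"],(400,300)),cv2.resize(e["image"][100:340,120:440],(400,300))]))
E
```

```text
t: 14.35
tcp_pos: [0.6116, -0.0006, 0.2627]
tool_rot: [0.979, 0.205, 0.003, 0.001]
force: [-0.1, -0.7, 0.1]
finger_gap: 0.698
gripper_force: 0.0
t: 16.35
tcp_pos: [0.5776, 0.2053, 0.259]
tool_rot: [0.023, 1.0, -0.0, -0.0]
force: [-0.1, 0.4, -0.8]
finger_gap: 0.7
gripper_force: 0.0
[ 0.16   0.5    1.452 -0.     1.19  -1.365] [[-0.999  0.046 -0.   ]
 [ 0.046  0.999 -0.   ]
 [ 0.    -0.    -1.   ]]
or [244. 189.] ztop 0.173 mean [ 0.5248 -0.0795] mid [ 0.5241 -0.0796] size [0.032 0.033]
or [285. 193.] ztop 0.173 mean [0.5304 0.0019] mid [0.5293 0.0021] size [0.033 0.035]
or [328. 196.] ztop 0.173 mean [0.5343 0.0856] mid [0.5338 0.0854] size [0.031 0.034]
or [238. 222.] ztop 0.173 mean [ 0.6074 -0.081 ] mid [ 0.6062 -0.0808] size [0.035 0.034]
or [281. 225.] ztop 0.173 mean [ 0.6112 -0.001 ] mid [ 0.6106 -0.001 ] size [0.034 0.035]
or [326. 229.] ztop 0.173 mean [0.616  0.0813] mid [0.6154 0.0809] size [0.033 0.034]
or [105. 370.] ztop 0.022 mean [ 0.8383 -0.3009] mid [ 0.8386 -0.3018] size [0.013 0.025]
bl [139. 204.] ztop 0.123 mean [ 0.5316 -0.2987] mid [ 0.5301 -0.2985] size [0.033 0.031]
bl [553. 243.] ztop 0.116 mean [0.5795 0.516 ] mid [0.5722 0.5163] size [0.044 0.019]
```

View pics/c4.png

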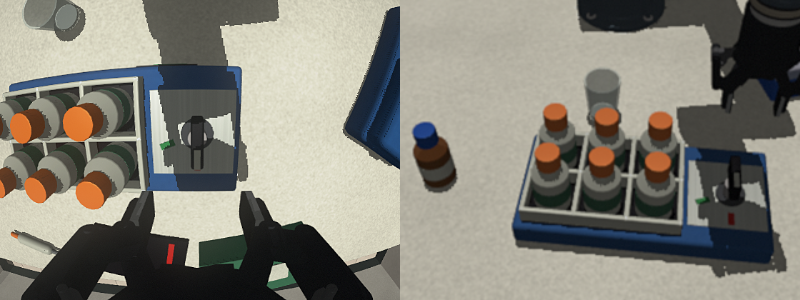

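All six cells are filled, both new bottles within 2 mm of centre, and the knob is midway between the fingers at (197,140). Descending and gripping the knob.

```bash
python3 -m crank '[{"dp":[0,0,-0.8],"angular":[0,0,0]},{"dp":[0,0,-0.8],"angular":[0,0,0]},{"dp":[0,0,-0.8],"angular":[0,0,0]},{"dp":[0,0,-0.8],"angular":[0,0,0]},{"dp":[0,0,-0.8],"angular":[0,0,0]},{"dp":[0,0,-0.6],"angular":[0,0,0]},{"dp":[0,0,-0.4],"angular":[0,0,0]},{"dp":[0,0,-0.15],"angular":[0,0,0]},{"dp":[0,0,0],"angular":[0,0,0]}]'
python3 -m crank '[{"dp":[0,0,0],"angular":[0,0,0]},{"dp":[0,0,0],"angular":[0,0,0]},{"dp":[0,0,0],"angular":[0,0,0]},{"dp":[0,0,0],"angular":[0,0,0]},{"dp":[0,0,0],"angular":[0,0,0]},{"dp":[0,0,0],"angular":[0,0,0]},{"dp":[0,0,0],"angular":[0,0,0]}]' 1 50
```

```text
t: 17.35
tcp_pos: [0.5778, 0.2053, 0.1043]
tool_rot: [0.022, 1.0, -0.0, -0.0]
force: [-0.0, -0.1, 0.7]
finger_gap: 0.702
gripper_force: 0.0
t: 18.05
tcp_pos: [0.5783, 0.2056, 0.1056]
tool_rot: [0.022, 1.0, 0.0, 0.001]
force: [-1.3, 0.6, 6.2]
finger_gap: 0.176
gripper_force: 51.1
```

```bash
python3 -m crank '[{"dp":[0,0,0],"angular":[0,0,-5]},{"dp":[0,0,0],"angular":[0,0,-5]},{"dp":[0,0,0],"angular":[0,0,-5]},{"dp":[0,0,0],"angular":[0,0,-5]},{"dp":[0,0,0],"angular":[0,0,-5]},{"dp":[0,0,0],"angular":[0,0,-5]},{"dp":[0,0,0],"angular":[0,0,-5]},{"dp":[0,0,0],"angular":[0,0,-5]},{"dp":[0,0,0],"angular":[0,0,-5]},{"dp":[0,0,0],"angular":[0,0,-5]},{"dp":[0,0,0],"angular":[0,0,-5]},{"dp":[0,0,0],"angular":[0,0,-5]},{"dp":[0,0,0],"angular":[0,0,-5]},{"dp":[0,0,0],"angular":[0,0,-2]},{"dp":[0,0,0],"angular":[0,0,0]},{"dp":[0,0,0],"angular":[0,0,0]},{"dp":[0,0,0],"angular":[0,0,0]}]'
python3 -c "
from station import sense;s=sense();print(s['q'].round(3),s['ft_torque'])"
```

```text
t: 19.75
tcp_pos: [0.5786, 0.2059, 0.1056]
tool_rot: [0.57, 0.822, 0.001, 0.001]
force: [-0.2, 1.3, 4.6]
finger_gap: 0.177
gripper_force: 51.3
[ 1.600e-01  6.970e-01  1.574e+00  1.000e-03  8.680e-01 -1.990e-01] [ 0.0042607   0.1546053  -0.22929521]
```

```bash
python3 -m crank '[{"dp":[0,0,0],"angular":[0,0,0]},{"dp":[0,0,0],"angular":[0,0,0]},{"dp":[0,0,0],"angular":[0,0,0]},{"dp":[0,0,0],"angular":[0,0,0]},{"dp":[0,0,0],"angular":[0,0,0]},{"dp":[0,0,0.4],"angular":[0,0,0]},{"dp":[0,0,0.8],"angular":[0,0,0]},{"dp":[0,0,0.9],"angular":[0,0,0]},{"dp":[0,0,0.9],"angular":[0,0,0]},{"dp":[0,0,0.9],"angular":[0,0,0]},{"dp":[0,0,0.9],"angular":[0,0,0]},{"dp":[-0.8,0.5,0.5],"angular":[0,0,0]},{"dp":[-0.8,0.5,0],"angular":[0,0,0]},{"dp":[-0.8,0.5,0],"angular":[0,0,0]},{"dp":[0,0,0],"angular":[0,0,0]},{"dp":[0,0,0],"angular":[0,0,0]}]' 0.3
python3 - <<'E'
from station import vision
import cv2,numpy as np
from m import caps,cloud
e=vision.snapshot("scene"); caps(e); P=cloud(e); im=e["image"].astype(int)
m=(abs(P[...,2]-.111)<.007)&(im.max(-1)<80)&(abs(P[...,1]-.205)<.05)&(abs(P[...,0]-.578)<.05)
print(cv2.minAreaRect((P[m][:,:2]*1000).astype(np.float32)))
cv2.imwrite("pics/c5.png",cv2.resize(e["image"][80:380,60:460],(800,600)))
E
```

```text
t: 21.35
tcp_pos: [0.5057, 0.2507, 0.2646]
tool_rot: [0.569, 0.822, 0.001, 0.001]
force: [-0.3, -0.8, 0.3]
finger_gap: 0.698
gripper_force: 0.0
or [244. 189.] ztop 0.173 mean [ 0.5245 -0.0794] mid [ 0.5236 -0.0795] size [0.034 0.033]
or [285. 193.] ztop 0.173 mean [0.5303 0.0018] mid [0.5288 0.002 ] size [0.034 0.034]
or [328. 196.] ztop 0.173 mean [0.5341 0.0856] mid [0.5336 0.0854] size [0.033 0.035]
or [237. 222.] ztop 0.173 mean [ 0.6072 -0.081 ] mid [ 0.6064 -0.0807] size [0.035 0.034]
or [281. 225.] ztop 0.173 mean [ 0.6111 -0.0011] mid [ 0.6109 -0.0011] size [0.033 0.035]
or [326. 229.] ztop 0.173 mean [0.6161 0.0813] mid [0.6156 0.0809] size [0.033 0.034]
or [105. 370.] ztop 0.022 mean [ 0.8381 -0.3013] mid [ 0.8376 -0.301 ] size [0.014 0.026]
bl [139. 204.] ztop 0.123 mean [ 0.5314 -0.2987] mid [ 0.5303 -0.2989] size [0.032 0.032]
bl [554. 243.] ztop 0.117 mean [0.5784 0.5182] mid [0.5781 0.5182] size [0.029 0.022]
((579.848388671875, 205.55487060546875), (17.879085540771484, 63.96902847290039), 20.27720832824707)
```

View pics/c5.png

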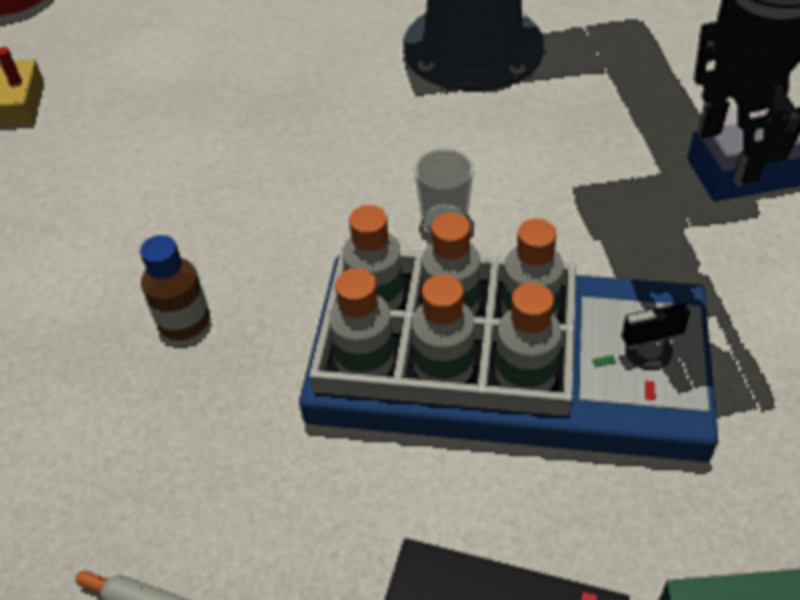

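The knob bar at (655,325) points at the green mark, turned about 67–69° (1.17–1.2 rad). All bottles are standing and the arm is clear.

```bash
python3 -c "
from station import order;print(order.sign_off())"
```

```text
the job is handed in; nothing more can be done
None
```

I set both spares upright in the two empty cells (cell_0 and cell_4) and turned the clamp knob past its detent to the green mark, about 1.17 rad by the last picture. The four bottles already there, the amber bottle and the beaker look undisturbed; I handed the job in at about 21 s, and the sign-off returned no verdict.

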